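# Rake the waste out of a stopped housing

### The arm

A 7-joint arm with a two-finger parallel gripper is mounted at the origin on the work surface. World frame = base frame: x ahead of the robot, y to its left, z up, the work surface at z = 0. Lengths are in m, angles in rad, forces in N, time in s.
With the tool pointing down it reaches from about 0.4 to 0.85 m from the base axis. Payload 4.5 kg.
Tool frame: the origin (TCP) lies on the centre line of the jaws, within the pads' length; the fingertips stand 8 mm ahead of it and the grasp point (between the pads) lies 11 mm behind it; z points along the fingers, x is the direction in which the jaws open and shut, and the axes are right-handed (so a half turn about z gives the same grasp; the last joint's range is limited). The gripper opens to 88 mm and grips with 3 to 60 N. Pads are 18 mm wide; open, the fingers measure 123 mm over their backs; the gripper's body (75 mm by 187 mm) begins 45 mm behind the grasp point.
Start: joints at [-1.13, 0.689, -0.195, 1.565, 0.157, 0.902, -0.215], TCP at [0.247, 0.574, 0.247] pointing down, gripper open.
Joint ranges: [-3.01, 3.01], [-0.46, 2.08], [-1.47, 1.51], [0.13, 2.56], [-1, 4.14], [0.04, 2.09], [-2.66, 2.66]. Speed limits (rad/s): [2.57, 2.57, 3.14, 3.14, 3.14, 3.14, 3.14].

### API

Orientations are given as a unit quaternion [x, y, z, w].
In Python, from plant import r gives the robot as it stands.
- The arm moves only by the shell command python3 -m pendant 'ROWS' [FORCE]. ROWS is JSON, a list of rows, each a list of 3 entries, a list of its own where there are three numbers: the turn, a rotation vector about the tool's x, y, z in rad, then the shift along the tool's x, y, z in m, then the opening, from 0 (shut) to 1 (fully open). In form: [[[wx, wy, wz], [tx, ty, tz], claw], ...]. A call has 1 to 10 rows; each row is the pose to reach, as a shift and turn from the pose commanded when the call began, along the tool's axes at that moment; what a row does not reach only later rows make up. A row lasts 1/10 s, in which the tool goes at most 50 mm and 8.59 degrees, less where a joint would pass 70% of its speed; a pose out of reach is approached as far as the arm can. A call with a gripper value outside its range is refused whole. The fingers move at their own pace and stop on an object; FORCE is the grip in N (left out, the last holds). Time passes only in rows, so rows that repeat a pose let the fingers close. It gives the time, the measured TCP pose, the force and the opening at its end, in the units of the state.
- r.get_state(): the state, without advancing time (a new reading comes with each control period).
- r.snapshot(name): name is "scene" or "top" or "wrist"; returns a dict with "image" (400x640x3 uint8, red, green, blue), "mtx" (3x3 intrinsics, pixels), "dist" ([k1, k2, p1, p2, k3] as OpenCV has them; the pictures are not rectified), "R" (3x3) and "t" (3): a world point X has camera coordinates R X + t; the wrist camera has in their place "T_tool_cam" (4x4, takes a point from camera to tool coordinates, whose origin is the TCP and whose axes are the tool frame's). Camera axes: x right, y down, z forward; pixel columns grow to the right and rows downward; lengths in m; the calibration is good to about 2 mm. A picture is of the moment at which its call begins: read the wrist's pose just before it. There is no depth.
- r.finish_job(): hands the job in, once; it reports no verdict.
The state is a dict: "clock": time; "q": joint angles; "qd": joint speeds; "joint_torque": joint torques, N m; "tool_pos": TCP position; "eef_rot": TCP orientation; "contact_force": force on the tool from outside, world axes, zero at the start; "moment": the same for the moment, N m; "opening": opening from 0.0 (shut) to 1.0 (fully open).
Only numpy, scipy, OpenCV 4.12 (cv2) and the standard library are available. Lean on these libraries where they do the work, as an engineer would, in place of code of your own. Each camera call takes 0.05 s, during which the arm holds its last target. There are 200 camera calls.

### The job

Clear the waste out of the groove in the clamped board: take the hooked rake from the tool rest, set its tip down to the bottom of the groove at the closed end, behind the waste, and run it along the bottom to the open end at about a hand's breadth a second, without digging into the wood, so that all three waste blocks drop into the steel tray. Then lay the rake back in its bay of the rest as it lay before, hook hanging down. Keep the fingers off the waste and leave the other tools where they are.

Things in the scene. Friction and masses are not known exactly. Their poses are not given: they have to be found in the camera images.
- panel: pale wooden board 300 x 300 x 40 mm, lying flat on two 45 mm bearers, fixed by two steel holdfasts on its +x side (local x 95 to 215, y +/-75, up to 175 mm high). Origin: bench level under the board's centre, z up. Top at z = 85 mm. A straight groove 24 mm wide, 16 mm deep runs along its y axis at x = 0, floor at z = 69 mm, closed at y = +120 mm, open at the edge y = -150 mm.
- groove_end (a point): middle of the groove's floor at its closed end (board's y = +120 mm)
- groove_mouth (a point): middle of the groove's floor at its open end (board's y = -150 mm)
- waste1: loose pale wooden waste block in the groove, 60 mm long along the groove, 20 mm wide, 14 mm high (stepped top), about 13 g; origin: centre of its underside. Of the three it lies nearest the closed end, where the groove is free for at least 40 mm.
- waste2: the like, the middle block
- waste3: the like, the block nearest the mouth
- tray: open steel tray on the bench, fixed, 200 (x) x 160 (y) x 42 mm high, walls 4 mm, one edge tucked about 20 mm under the board below the groove's mouth, so that what leaves the mouth drops into it. Origin: centre of its underside.
- rake: groove rake, about 0.13 kg: wooden handle 120 long (x) x 20 wide (y) x 24 mm high (z), then an 8 mm steel shank along +x, bent straight down (-z) at x = 150 mm into the working tip, a round rod 10 mm thick. Origin: centre of the handle, where it is gripped from above across its width. It lies level in the rest, its axes parallel to the rest's.
- rake_tip (a point): lower end of the rake's tip, at x = +150 mm, z = -65 mm from the handle's centre
- rest: fixed dark wooden tool rest, 200 x 190 mm, two cross pieces with notches (cheeks 14 mm): at x = -45 mm 30 mm wide, floor 88 mm high, for the handle; at x = +100 mm 24 mm wide, floor 96 mm high, for the shank. Bays at y = +50 and -50 mm: one holds the rake, the other the chisel. Origin at bench level; a tool in its bay has its origin at x = 0, y = +/-50, z = 100 mm here, hook or blade to +x.
- chisel: chisel with the same wooden handle but a straight flat blade (16 mm wide, to x = 197 mm), in the other bay of the rest; origin at the centre of its handle; leave alone
- pencil: flat red carpenter's pencil 150 x 15 x 8 mm, loose on the board's top, along the groove and some 90 to 110 mm from it on the -x side; origin centre of its underside; leave alone
- mallet: wooden mallet standing on its head (85 x 150 x 75 mm), handle up to 270 mm; origin centre of its underside; leave alone
- plane: wooden bench plane 240 x 62 mm, 115 mm high; origin centre of its sole; leave alone
- bevel: sliding bevel lying flat, stock 130 x 26 x 20 mm, steel blade; origin centre of the stock's underside; leave alone
- square: try square lying flat, stock 130 x 22 x 20 mm along y, blade 200 mm along x at its far end; origin under the near end of the stock; leave alone

How it is judged:
By the outcome, as a careful person would: the job done as asked, in the order asked, and still so for the second after the job is handed in, with the robot touching nothing.
It also fails if it takes over 51 s, if anything falls off the work surface, if the arm or the gripper's body presses on something with over 40 N, if the wrist force passes 120 N, or if a joint passes its speed limit or range.

## Working session

There is one attempt and no reset: what is moved stays moved. The work goes in short steps, Python scripts to look and compute and a shell command to move; the robot and the scene stay as the last step left them, time stands still between calls to the robot, and variables do not carry over. Pictures are saved under pics/ and viewed, about 8 in all and at most 12, crops included, and the job is handed in when it is done.

```bash
ls; mkdir -p pics
python3 - <<'E'
from plant import r
import cv2,pickle
s=r.get_state();print(s)
for n in("scene","top","wrist"):
    d=r.snapshot(n);pickle.dump(d,open(n+'.pkl','wb'))
    cv2.imwrite(f'pics/{n}0.png',d['image'][:,:,::-1]);print(n,{k:v for k,v in d.items() if k!='image'})
E
```

```text
pics
{'clock': 0.0, 'q': array([-1.13017328,  0.68997057, -0.19451105,  1.56630469,  0.15728068,
        0.9024675 , -0.21510466]), 'qd': array([-0.00103508, -0.0023443 ,  0.00078651, -0.00068282, -0.00129569,
        0.00178732, -0.0007699 ]), 'joint_torque': array([-6.42840896e-04, -5.27572560e+01, -1.26681156e+00, -1.53424859e+01,
       -5.25718136e-02,  6.70606431e-03,  1.72090540e-04]), 'tool_pos': array([0.24711461, 0.57343131, 0.24592878]), 'eef_rot': array([ 8.35355278e-01,  5.49709727e-01, -7.04021908e-04,  5.29237217e-04]), 'contact_force': array([ 0.45115268, -0.66377981, -0.43622831]), 'moment': array([-0.03148399, -0.03457449, -0.00940657]), 'opening': 1.0008682695686064}
scene {'mtx': array([[415.27853278,   0.        , 320.95382293],
       [  0.        , 415.27853278, 196.01351979],
       [  0.        ,   0.        ,   1.        ]]), 'dist': array([-0.10884595,  0.        ,  0.        ,  0.        ,  0.        ]), 'R': array([[-0.5090214 ,  0.86055804, -0.01835944],
       [ 0.46601466,  0.25758993, -0.84645009],
       [-0.72369023, -0.43941698, -0.53215146]]), 't'
[... 399 characters left out ...]
0.11575718,  0.01419029, -0.99317617]]), 't': array([-0.05413676,  0.46380603,  1.32641573])}
wrist {'mtx': array([[306.80524432,   0.        , 315.0053205 ],
       [  0.        , 306.80524432, 197.0349663 ],
       [  0.        ,   0.        ,   1.        ]]), 'dist': array([-0.05789574,  0.        ,  0.        ,  0.        ,  0.        ]), 'T_tool_cam': array([[ 9.99999439e-01, -7.36576868e-04,  7.61099551e-04,
        -9.51348021e-04],
       [ 4.70677051e-04,  9.52779164e-01,  3.03663700e-01,
        -7.87369578e-02],
       [-9.48831452e-04, -3.03663172e-01,  9.52778976e-01,
        -1.37969053e-01],
       [ 0.00000000e+00,  0.00000000e+00,  0.00000000e+00,
         1.00000000e+00]])}
```

View pics/top0.png

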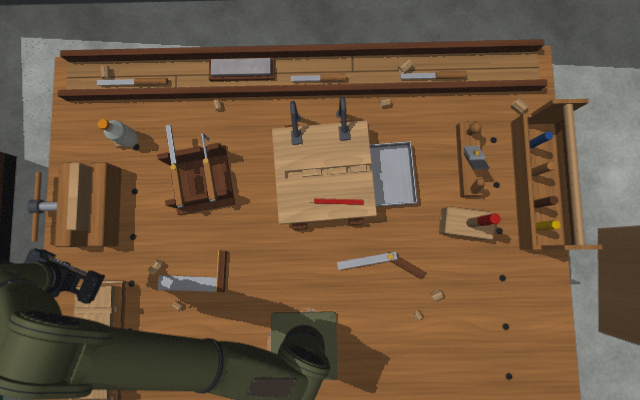

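View pics/scene0.png

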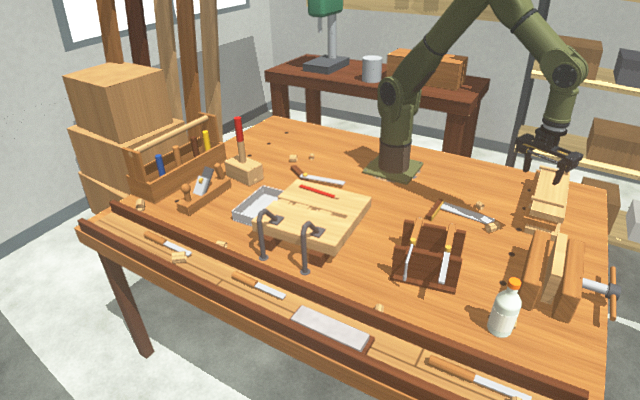

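The top view shows the board at about (325,172), with the groove running from (287,175) to the mouth at (374,170). The tray is at (393,175) and the rest at (200,178). The left tool there looks like the chisel and the right one like the rake. I'll enlarge that part to pick points.

Run:
```python
import cv2
a=cv2.imread('pics/top0.png')
b=cv2.resize(a[110:230,150:270],None,fx=4.9,fy=4.9,interpolation=cv2.INTER_CUBIC)
cv2.imwrite('pics/crop1.png',b)
b=cv2.resize(a[90:235,265:425],None,fx=4.1,fy=4.1,interpolation=cv2.INTER_CUBIC)
cv2.imwrite('pics/crop2.png',b)
```

```text
(no output)
```

View pics/crop1.png

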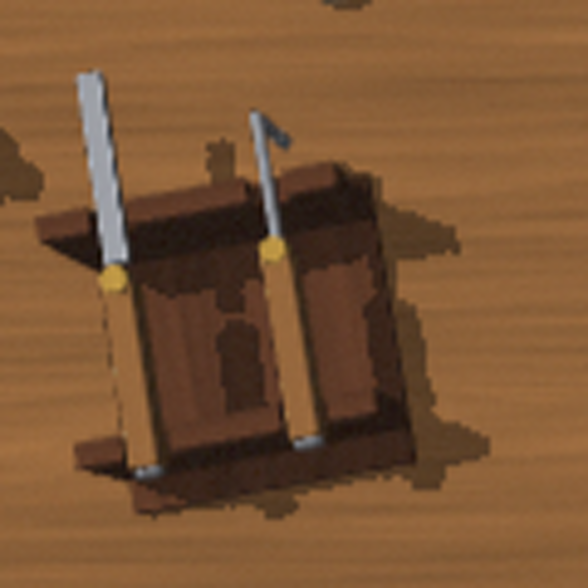

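View pics/crop2.png

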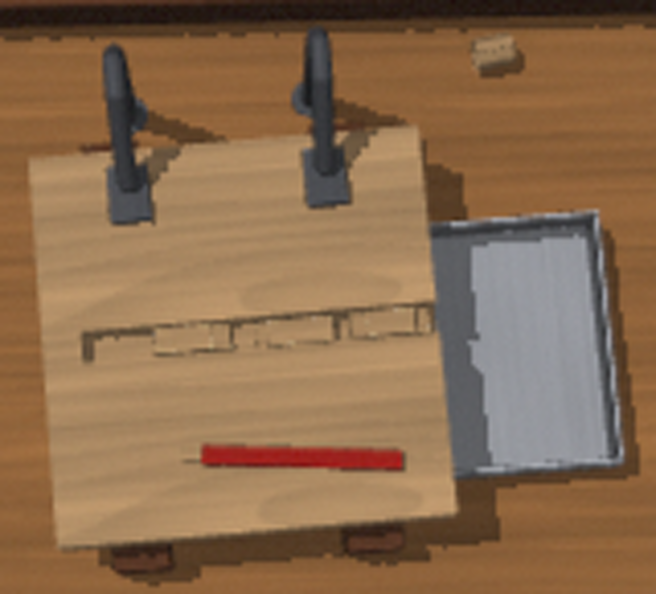

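Crop 1 shows the rake in the right bay, with its shank running from (272,245) to the hook at (257,115) and the handle end at (308,440). Crop 2 shows board corners at (30,158), (418,125), (456,513) and (57,548). The groove's closed end is at x≈85, and the groove is free to x≈153.

```bash
cat > h.py <<'E'
import numpy as np,cv2,pickle
from scipy.spatial.transform import Rotation as Ro
def cast(d,uv,z,state=None):
    """pixels -> world points on plane z"""
    uv=np.array(uv,float).reshape(-1,1,2)
    n=cv2.undistortPoints(uv,d['mtx'],d['dist']).reshape(-1,2)
    ray=np.c_[n,np.ones(len(n))]
    if 'R' in d: c=-d['R'].T@d['t'];w=ray@d['R']
    else:
        T=d['T_tool_cam'];R=Ro.from_quat(state['eef_rot']).as_matrix()
        c=R@T[:3,3]+state['tool_pos'];w=ray@(R@T[:3,:3]).T
    return c+w*((np.asarray(z)-c[2])/w[:,2])[:,None]
def delta(state,pos,jaw,tilt=0):
    """turn/shift in tool axes to put TCP at pos, pointing down, jaw x at world yaw"""
    R0=Ro.from_quat(state['eef_rot'])
    best=None
    for k in (0,np.pi):
        Rt=Ro.from_euler('z',jaw+k)*Ro.from_euler('x',np.pi)
        w=(R0.inv()*Rt).as_rotvec()
        if best is None or np.linalg.norm(w)<np.linalg.norm(best): best=w
    return best.round(4),R0.inv().apply(np.array(pos)-state['tool_pos']).round(4)
E
python3 - <<'E'
from h import *
d=pickle.load(open('top.pkl','rb'))
c1=lambda p:np.array(p)/4.9+[150,110]
c2=lambda p:np.array(p)/4.1+[265,90]
B=cast(d,c2([(30,158),(418,125),(456,513),(57,548)]),.085);print(B)
c=B.mean(0);print('board',c)
for a,b in((0,1),(3,2),(2,1),(3,0)):
    v=B[b]-B[a];print(np.linalg.norm(v),np.degrees(np.arctan2(v[1],v[0])))
g=cast(d,c2([(85,346),(432,317),(153,340)]),.085);print('groove',g)
H=cast(d,c1([(272,250),(308,436)]),.112);print('handle top ends',H)
S=cast(d,c1([(257,115),(272,235)]),.104);print('shank',S)
for v in(H[0]-H[1],S[0]-S[1],S[0]-H[1]):print(np.linalg.norm(v),np.degrees(np.arctan2(v[1],v[0])))
C=cast(d,c1([(113,280),(148,470)]),.112);print('chisel',C)
T=cast(d,c2([(597,212),(623,463)]),.042);print('tray',T)
s=dict(tool_pos=np.array([.2471,.5734,.2459]),eef_rot=np.array([.83536,.54971,-.0007,.0005]))
print(Ro.from_quat(s['eef_rot']).as_matrix())
E
```

```text
[[ 0.67734274  0.08549738  0.085     ]
 [ 0.69719885 -0.21191704  0.085     ]
 [ 0.39944428 -0.23173116  0.085     ]
 [ 0.37832561  0.06606989  0.085     ]]
board [ 0.53807787 -0.07302023  0.085     ]
0.2980765123381117 -86.18046290286158
0.29854892596057775 -85.94363923073536
0.2984131050685078 3.8071421283879796
0.2996475791864928 3.717350310912335
groove [[ 0.53062793  0.04421851  0.085     ]
 [ 0.54795179 -0.21824299  0.085     ]
 [ 0.5342715  -0.00727215  0.085     ]]
handle top ends [[0.57181686 0.2866538  0.112     ]
 [0.45469092 0.26251412 0.112     ]]
shank [[0.66052415 0.29987635 0.104     ]
 [0.58308796 0.28914329 0.104     ]]
0.11958766955930374 11.64560733630397
0.07817647340404378 7.891211852691184
0.20934959910078307 10.288141007734946
chisel [[0.55467269 0.38577263 0.112     ]
 [0.43533857 0.36114607 0.112     ]]
tray [[ 0.63718614 -0.35443851  0.042     ]
 [ 0.43900838 -0.36644137  0.042     ]]
[[ 3.95641780e-01  9.18404703e-01 -6.19788946e-04]
 [ 9.18403303e-01 -3.95642260e-01 -1.60494091e-03]
 [-1.71919998e-03  6.57654638e-05 -9.99998520e-01]]
```

```bash
python3 -m pendant '[[[0,0,0.25],[-0.017,0.036,-0.01],1],[[0,0,0.5],[-0.05,0.08,-0.02],1],[[0,0,0.75],[-0.08,0.13,-0.02],1],[[0,0,1.0],[-0.1,0.18,-0.02],1],[[0,0,1.25],[-0.12,0.23,-0.02],1],[[0,0,1.5],[-0.13,0.27,-0.02],1],[[0,0,1.75],[-0.15,0.31,-0.02],1],[[0,0,2.0],[-0.16,0.34,-0.02],1],[[0,0,2.1],[-0.169,0.355,-0.01],1],[[0,0,2.2],[-0.169,0.363,-0.004],1]]'
python3 - <<'E'
from plant import r
print(r.get_state()['q'])
from h import *
d=pickle.load(open('top.pkl','rb'))
print('mallet head corners',cast(d,[(440,235),(447,207),(503,215),(497,242)],.075),'top',cast(d,[(494,219)],.27))
E
```

```text
clock: 1.15
tool_pos: [0.5152, 0.2717, 0.2502]
eef_rot: [0.985, -0.173, 0.0, 0.001]
contact_force: [-1.1, 0.6, -0.7]
opening: 1.001
[-0.68430893  0.63423798  0.20407856  1.70598473 -0.16286482  0.81899006
 -0.75436613]
mallet head corners [[ 0.33611742 -0.4252658   0.075     ]
 [ 0.42152409 -0.4508425   0.075     ]
 [ 0.39402458 -0.62002522  0.075     ]
 [ 0.31219091 -0.59654323  0.075     ]] top [[ 0.37079257 -0.51500292  0.27      ]]
```

```bash
python3 -m pendant '[[[0,0,0.15],[0,0,0],1],[[0,0,0.3],[0,0,0],1],[[0,0,0.45],[0,0,0],1],[[0,0,0.6],[0,0,0],1],[[0,0,0.75],[0,0,0],1],[[0,0,0.9],[0,0,0],1],[[0,0,1.028],[0,0,0],1],[[0,0,1.028],[0,0,0],1],[[0,0,1.028],[0,0,0],1]]'
python3 - <<'E'
from plant import r
from h import *
s=r.get_state();d=r.snapshot('wrist');pickle.dump((s,d),open('w1.pkl','wb'));cv2.imwrite('pics/w1.png',d['image'][:,:,::-1]);print(s['q'],s['tool_pos'])
E
```

```text
clock: 2.05
tool_pos: [0.5136, 0.2753, 0.2505]
eef_rot: [0.777, -0.629, -0.0, 0.0]
contact_force: [-0.3, -0.2, -0.6]
opening: 0.997
[-0.85804272  0.67791128  0.50797088  1.71422742 -0.41460414  0.85882491
 -1.52934996] [0.5135628  0.27529117 0.25048174]
```

View pics/w1.png

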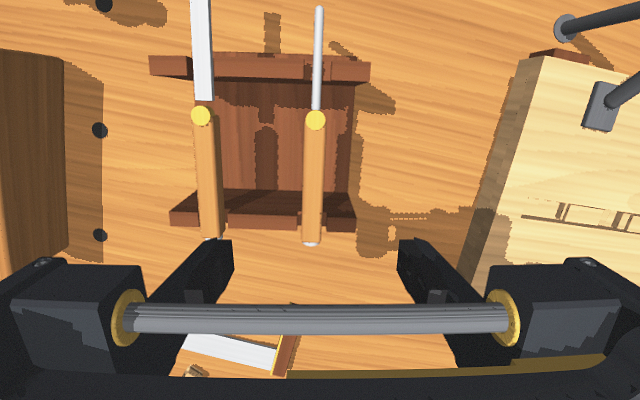

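The wrist view shows the rake's handle from its rear end at about (311,241) to the ferrule at (315,120), with the shank tip at (319,8). The chisel is on the left.

Run:
```python
from h import *
s,d=pickle.load(open('w1.pkl','rb'))
hsv=cv2.cvtColor(d['image'],cv2.COLOR_RGB2HSV)
for y in(140,165,190,215,235): print(y,[tuple(hsv[y,x]) for x in(296,300,304,308,318,322,326,330)])
P=cast(d,[(315,118),(311,240)],.112);S=cast(d,[(319,9),(316.5,105)],.104)
print(P,S,P.mean(0))
for v in(P[0]-P[1],S[0]-S[1],S[0]-P[1]):print(np.linalg.norm(v),np.degrees(np.arctan2(v[1],v[0])))
```

```text
140 [(np.uint8(10), np.uint8(146), np.uint8(155)), (np.uint8(9), np.uint8(142), np.uint8(156)), (np.uint8(13), np.uint8(149), np.uint8(186)), (np.uint8(16), np.uint8(143), np.uint8(237)), (np.uint8(16), np.uint8(146), np.uint8(236)), (np.uint8(16), np.uint8(148), np.uint8(233)), (np.uint8(11), np.uint8(146), np.uint8(157)), (np.uint8(10), np.uint8(145), np.uint8(163))]
165 [(np.uint8(10), np.uint8(146), np.uint8(154)), (np.uint8(10), np.uint8(145), np.uint8(158)), (np.uint8(14), np.uint8(150), np.uint8(219)), (np.uint8(16), np.uint8(146), np.uint8(236)), (np.uint8(16), np.uint8(145), np.uint8(236)), (np.uint8(15), np.uint8(152), np.uint8(218)), (np.uint8(11), np.uint8(155), np.uint8(165)), (np.uint8(10), np.uint8(142), np.uint8(162))]
190 [(np.uint8(10), np.uint8(140), np.uint8(131)), (np.uint8(10), np.uint8(144), np.uint8(133)), (np.uint8(15), np.uint8(147), np.uint8(222)), (np.uint8(16), np.uint8(142), np.uint8(235)), (np.uint8(16), np.uint8(143), np.uint8(237)), (np.uint8(14), np.uint8(143), np.uint8(173)), (np.uint8(11), np.uint8(151), np.uint8(167)), (np.uint8(10), np.uint8(152)
[... 334 characters left out ...]
8(82)), (np.uint8(10), np.uint8(111), np.uint8(62))]
235 [(np.uint8(15), np.uint8(146), np.uint8(231)), (np.uint8(15), np.uint8(148), np.uint8(225)), (np.uint8(16), np.uint8(146), np.uint8(233)), (np.uint8(16), np.uint8(144), np.uint8(232)), (np.uint8(16), np.uint8(143), np.uint8(232)), (np.uint8(15), np.uint8(148), np.uint8(226)), (np.uint8(15), np.uint8(146), np.uint8(222)), (np.uint8(15), np.uint8(149), np.uint8(217))]Traceback (most recent call last):
  File "<stdin>", line 5, in <module>
  File "h.py", line 10, in cast
    T=d['T_tool_cam'];R=Ro.from_quat(state['eef_rot']).as_matrix()
                                     ~~~~~^^^^^^^^^^^
TypeError: 'NoneType' object is not subscriptable
```

Run:
```python
from h import *
s,d=pickle.load(open('w1.pkl','rb'))
P=cast(d,[(314.5,118),(311,240)],.112,s);S=cast(d,[(319,9),(316.5,105)],.104,s)
print(P,S,P.mean(0))
for v in(P[0]-P[1],S[0]-S[1],S[0]-P[1]):print(np.linalg.norm(v),np.degrees(np.arctan2(v[1],v[0])))
# groove closed end & near region of board
print('groove end left edge',cast(d,[(522,215)],.085,s))
print(delta(s,[*P.mean(0)[:2],.09],np.radians(-78.5)))
```

```text
[[0.57525978 0.28827003 0.112     ]
 [0.45956359 0.26725095 0.112     ]] [[0.66252444 0.30301346 0.104     ]
 [0.58627784 0.28880745 0.104     ]] [0.51741169 0.27776049 0.112     ]
0.1175900077306764 10.296897888886907
0.07755872149926529 10.5541490137641
0.20624273310989852 9.99316765753758
groove end left edge [[0.52259325 0.04623692 0.085     ]]
(array([ 0.0005, -0.0002,  0.0095]), array([-0.0016, -0.0044,  0.1605]))
```

```bash
python3 -m pendant '[[[0,0,0.026],[0,-0.001,0.03],0.7],[[0,0,0.026],[0,-0.001,0.065],0.6],[[0,0,0.026],[0,-0.001,0.1],0.6],[[0,0,0.026],[0,-0.001,0.13],0.6],[[0,0,0.026],[0,-0.001,0.15],0.6],[[0,0,0.026],[0,-0.001,0.158],0.6],[[0,0,0.026],[0,-0.001,0.1615],0.6],[[0,0,0.026],[0,-0.001,0.1615],0.6]]' 55
python3 -m pendant '[[[0,0,0],[0,0,0],0.4],[[0,0,0],[0,0,0],0.3],[[0,0,0],[0,0,0],0.2],[[0,0,0],[0,0,0],0],[[0,0,0],[0,0,0],0],[[0,0,0],[0,0,0],0],[[0,0,0],[0,0,0],0]]' 55
```

```text
clock: 2.9
tool_pos: [0.5152, 0.2755, 0.0897]
eef_rot: [0.768, -0.64, 0.0, -0.0]
contact_force: [0.1, -0.2, -0.1]
opening: 0.602
clock: 3.6
tool_pos: [0.5149, 0.2757, 0.0896]
eef_rot: [0.768, -0.64, -0.0, -0.0]
contact_force: [-1.0, 0.7, 3.6]
opening: 0.219
```

```bash
python3 -m pendant '[[[0,0,0],[0,0,-0.008],0],[[0,0,0],[0,0,-0.02],0],[[0,0,0],[0,0,-0.04],0],[[0,0,0],[0,0,-0.065],0],[[0,0,0],[0,0,-0.09],0],[[0,0,0],[0,0,-0.12],0],[[0,0,0],[0,0,-0.145],0],[[0,0,0],[0,0,-0.16],0],[[0,0,0],[0,0,-0.17],0],[[0,0,0],[0,0,-0.17],0]]'
python3 - <<'E'
from plant import r
from h import *
s=r.get_state();d=r.snapshot('wrist');pickle.dump((s,d),open('w2.pkl','wb'));t=r.snapshot('scene');cv2.imwrite('pics/w2.png',np.hstack([d['image'][:330,170:470],cv2.resize(t['image'][60:300,330:580],None,fx=1.8,fy=1.8)[:330]])[:,:,::-1]);print(s)
E
```

```text
clock: 4.6
tool_pos: [0.5154, 0.2754, 0.2607]
eef_rot: [0.768, -0.64, 0.001, -0.001]
contact_force: [0.1, -0.2, -1.6]
opening: 0.22
{'clock': 4.6, 'q': array([-0.86800599,  0.66973299,  0.52926606,  1.70076872, -0.41788792,
        0.88295567, -1.55443292]), 'qd': array([ 0.0051043 ,  0.03109225, -0.02349322,  0.03066894, -0.00702345,
       -0.02045305,  0.00831092]), 'joint_torque': array([-2.78666904e-01, -4.89251518e+01,  7.46680498e+00, -1.45722869e+01,
        4.11706511e-02,  6.12185989e-02, -5.43642347e-02]), 'tool_pos': array([0.5153701 , 0.27543811, 0.26073822]), 'eef_rot': array([ 7.67957495e-01, -6.40499444e-01,  5.00540207e-04, -1.22345786e-03]), 'contact_force': array([ 0.1069052 , -0.15976305, -1.62956917]), 'moment': array([-0.03005135,  0.25324427, -0.01093074]), 'opening': 0.21970401837412162}
```

View pics/w2.png

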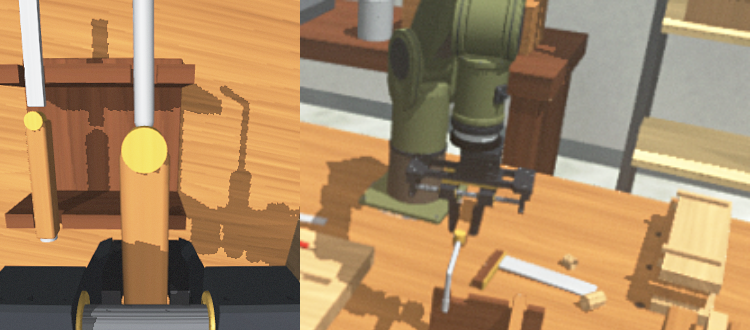

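The rake hangs level and square in the jaws, with the shank on the camera's centre line at x≈314, and the chisel hasn't moved. Next I'll go to hover over the groove's closed end.

```bash
python3 -m pendant '[[[0,0,-0.03],[0.017,0.0075,0],0],[[0,0,-0.09],[0.05,0.023,0],0],[[0,0,-0.15],[0.09,0.042,0],0],[[0,0,-0.22],[0.132,0.06,0],0],[[0,0,-0.3],[0.174,0.08,0],0],[[0,0,-0.37],[0.216,0.099,0],0],[[0,0,-0.45],[0.258,0.118,0],0],[[0,0,-0.52],[0.295,0.135,0],0],[[0,0,-0.58],[0.322,0.147,0],0],[[0,0,-0.604],[0.3346,0.1529,0],0]]' && python3 -m pendant '[[[0,0,0],[0,0,0.02],0],[[0,0,0],[0,0,0.04],0],[[0,0,0],[0,0,0.055],0],[[0,0,0],[0,0,0.06],0],[[0,0,0],[0,0,0.06],0],[[0,0,0],[0,0,0.06],0]]'
python3 - <<'E'
from plant import r
from h import *
s=r.get_state();print(s)
w=r.snapshot('wrist');t=r.snapshot('top');c=r.snapshot('scene');pickle.dump((s,w,t,c),open('w3.pkl','wb'))
up=lambda a,f:cv2.resize(a,None,fx=f,fy=f,interpolation=cv2.INTER_CUBIC)
a=up(t['image'][140:215,270:390],3.3);b=up(c['image'][150:250,270:390],3.3)
a=cv2.copyMakeBorder(a,0,b.shape[0]-a.shape[0],0,0,cv2.BORDER_CONSTANT)
cv2.imwrite('pics/w3.png',np.hstack([a,b])[:,:,::-1])
cv2.imwrite('pics/w3w.png',w['image'][:,:,::-1])
E
```

```text
clock: 5.7
tool_pos: [0.4228, -0.0844, 0.2586]
eef_rot: [0.923, -0.384, -0.001, 0.001]
contact_force: [-0.1, -0.2, -0.7]
opening: 0.221
clock: 6.3
tool_pos: [0.4247, -0.0813, 0.1994]
eef_rot: [0.924, -0.383, 0.0, 0.0]
contact_force: [-0.5, -0.1, -1.5]
opening: 0.225
{'clock': 6.3, 'q': array([-0.06001548,  0.54851087,  0.21948492,  2.18722462, -0.27518681,
        0.43084584, -0.40689997]), 'qd': array([-2.63813305e-03, -1.33053196e-02,  4.88657373e-03, -3.64888736e-03,
       -1.82902205e-05, -1.07006331e-03,  4.35785854e-04]), 'joint_torque': array([ 8.63795145e-02, -3.77552319e+01,  2.76448667e+00, -8.04324210e+00,
       -5.06404554e-02, -2.97441508e-02,  2.88190458e-03]), 'tool_pos': array([ 0.42467251, -0.08132216,  0.19937653]), 'eef_rot': array([ 9.23744355e-01, -3.83009612e-01,  6.60833143e-05,  4.35498453e-06]), 'contact_force': array([-0.51691561, -0.08706268, -1.51651098]), 'moment': array([-0.0354839 ,  0.18634375,  0.03121951]), 'opening': 0.22502030919695037}
```

View pics/w3.png

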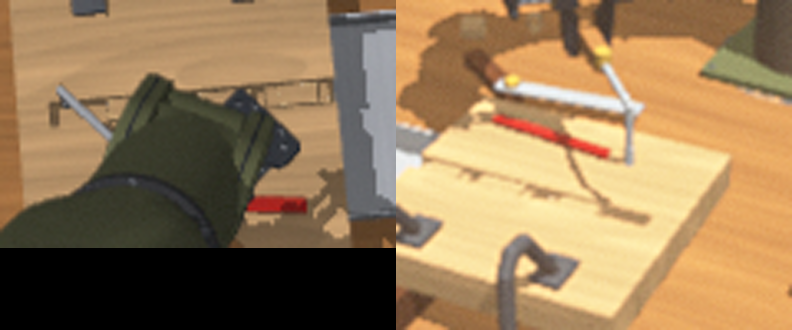

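View pics/w3w.png

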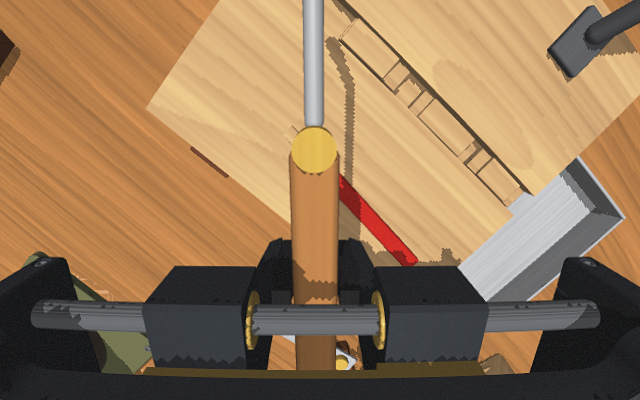

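In the top crop the hook's corner is at about (60,89), close to the groove's closed end at (53,112). In the scene crop the tip's lower end is at (629,161). The wrist view shows the groove edges from (335,0) and (340,38) down to (527,192) and (508,208).

Run:
```python
from h import *
s,w,t,c=pickle.load(open('w3.pkl','rb'))
print('hook corner top', cast(t,[(60/3.3+270,89/3.3+140)],.214))
print('tip scene',cast(c,[(233/3.3+270,161/3.3+150)],.145),'bend',cast(c,[(235/3.3+270,106/3.3+150)],.214))
R=Ro.from_quat(s['eef_rot']).as_matrix();x=-R[:,1]
print('rake dir',x,'nominal tip',s['tool_pos']+.15*x+[0,0,.0104-.065])
p=cast(w,[(335,0),(527,192),(345,43),(508,208)],.085,s);print(p)
a=np.radians(3.85)
def loc(q): v=q[:,:2]-[.538,-.073];return v@np.array([[np.cos(a),-np.sin(a)],[np.sin(a),np.cos(a)]])
print('local',loc(p),loc(s['tool_pos'][None]+.15*x))
for q in(p[1]-p[0],p[3]-p[2]):print(np.degrees(np.arctan2(q[1],q[0]))+90)
# board edges/wrist: corners
print(loc(cast(w,[(147,107),(221,0)],.085,s)))
# groove in top picture now: dark +x edge line
```

```text
hook corner top [[0.52898399 0.0246585  0.214     ]]
tip scene [[0.52687503 0.0276455  0.145     ]] bend [[0.53731872 0.03486481 0.214     ]]
rake dir [7.07605934e-01 7.06607274e-01 4.25753044e-05] nominal tip [0.5308134  0.02466893 0.14478291]
[[ 0.54082875  0.01342904  0.085     ]
 [ 0.55903431 -0.21245299  0.085     ]
 [ 0.52564114 -0.01300753  0.085     ]
 [ 0.53800614 -0.21257476  0.085     ]]
local [[ 0.00862561  0.08604406]
 [ 0.01162333 -0.14055063]
 [-0.0083028   0.06068691]
 [-0.00936557 -0.13926019]] [[-0.00061244  0.09793105]]
4.607946288336194
3.545461784715158
[[-0.14674901  0.14991542]
 [-0.04586042  0.14972529]]
```

```bash
python3 -m pendant '[[[0,0,0],[0,0,0.015],0],[[0,0,0],[0,0,0.035],0],[[0,0,0],[0,0,0.05],0],[[0,0,0],[0,0,0.055],0],[[0,0,0],[0,0,0.057],0],[[0,0,0],[0,0,0.059],0],[[0,0,0],[0,0,0.061],0],[[0,0,0],[0,0,0.063],0],[[0,0,0],[0,0,0.063],0]]'
python3 -m pendant '[[[0,0,0],[0,0,0.002],0],[[0,0,0],[0,0,0.004],0],[[0,0,0],[0,0,0.006],0],[[0,0,0],[0,0,0.008],0],[[0,0,0],[0,0,0.008],0]]'
```

```text
clock: 7.35
tool_pos: [0.4246, -0.0812, 0.1363]
eef_rot: [0.924, -0.383, 0.0, -0.0]
contact_force: [-0.8, -0.5, -1.1]
opening: 0.221
clock: 7.85
tool_pos: [0.4244, -0.0812, 0.1279]
eef_rot: [0.924, -0.383, -0.0, 0.0]
contact_force: [0.3, 0.8, -0.3]
opening: 0.217
```

```bash
python3 -m pendant '[[[0,0,0],[0,0,0.001],0],[[0,0,0],[0,0,0.002],0],[[0,0,0],[0,0,0.0025],0],[[0,0,0],[0,0,0.0025],0]]'
python3 -m pendant '[[[0,0,0],[0,0,0.0005],0],[[0,0,0],[0,0,0.001],0],[[0,0,0],[0,0,0.001],0]]'
python3 -m pendant '[[[0,0,0],[0,0,0.0005],0],[[0,0,0],[0,0,0.001],0],[[0,0,0],[0,0,0.001],0]]'
```

```text
clock: 8.25
tool_pos: [0.4245, -0.0812, 0.1256]
eef_rot: [0.924, -0.383, -0.0, -0.0]
contact_force: [0.7, -0.5, -0.5]
opening: 0.214
clock: 8.55
tool_pos: [0.4245, -0.0812, 0.1247]
eef_rot: [0.924, -0.383, -0.0, -0.0]
contact_force: [0.4, -0.6, -0.5]
opening: 0.219
clock: 8.85
tool_pos: [0.4245, -0.0812, 0.1237]
eef_rot: [0.924, -0.383, 0.0, -0.0]
contact_force: [0.0, 0.1, -1.0]
opening: 0.22
```

```bash
for i in 1 2 3; do python3 -m pendant '[[[0,0,0],[0,0,0.0007],0],[[0,0,0],[0,0,0.0007],0],[[0,0,0],[0,0,0.0007],0]]' | grep -v rot; python3 -c "
from plant import r
print(r.get_state()['moment'])"; done
```

```text
clock: 9.15
tool_pos: [0.4245, -0.0813, 0.123]
contact_force: [-0.9, -0.6, -0.2]
opening: 0.22
[-0.11487496  0.14745677 -0.03146803]
clock: 9.45
tool_pos: [0.4245, -0.0813, 0.1223]
contact_force: [-1.1, -0.5, 0.1]
opening: 0.216
[-0.12905717  0.11284523 -0.03150378]
clock: 9.75
tool_pos: [0.4245, -0.0813, 0.1216]
contact_force: [-1.9, -0.8, 1.3]
opening: 0.22
[-0.09369599  0.16419126 -0.0139829 ]
```

```bash
python3 -m pendant '[[[0,0,0],[0.003,0.0026,-0.0005],0],[[0,0,0],[0.0085,0.0074,-0.0005],0],[[0,0,0],[0.0153,0.0133,-0.0005],0],[[0,0,0],[0.022,0.0192,-0.0005],0],[[0,0,0],[0.0289,0.0252,-0.0005],0],[[0,0,0],[0.0357,0.0311,-0.0005],0],[[0,0,0],[0.0425,0.037,-0.0005],0],[[0,0,0],[0.0492,0.0429,-0.0005],0],[[0,0,0],[0.056,0.0489,-0.0005],0],[[0,0,0],[0.0628,0.0548,-0.0005],0]]'
```

```text
clock: 10.75
tool_pos: [0.4301, -0.1651, 0.1221]
eef_rot: [0.924, -0.383, -0.0, -0.0]
contact_force: [0.4, 0.7, 0.6]
opening: 0.222
```

```bash
python3 -m pendant '[[[0,0,0],[0.0068,0.0059,0],0],[[0,0,0],[0.0136,0.0118,0],0],[[0,0,0],[0.0203,0.0178,0],0],[[0,0,0],[0.0271,0.0237,0],0],[[0,0,0],[0.0339,0.0296,0],0],[[0,0,0],[0.0407,0.0355,0],0],[[0,0,0],[0.0475,0.0414,0],0],[[0,0,0],[0.0543,0.0473,0],0],[[0,0,0],[0.061,0.0532,0],0],[[0,0,0],[0.0678,0.0592,0],0]]'
```

```text
clock: 11.75
tool_pos: [0.4362, -0.2549, 0.1221]
eef_rot: [0.924, -0.383, -0.0, -0.0]
contact_force: [0.2, 0.2, 0.2]
opening: 0.216
```

```bash
python3 -m pendant '[[[0,0,0],[0.0068,0.0059,0],0],[[0,0,0],[0.0136,0.0118,0],0],[[0,0,0],[0.0203,0.0178,0],0],[[0,0,0],[0.0271,0.0237,0],0],[[0,0,0],[0.0339,0.0296,0],0],[[0,0,0],[0.0407,0.0355,0],0],[[0,0,0],[0.0475,0.0414,0],0],[[0,0,0],[0.0543,0.0473,0],0],[[0,0,0],[0.061,0.0532,0],0],[[0,0,0],[0.0678,0.0592,0],0]]'; python3 -m pendant '[[[0,0,0],[0.002,0.0017,0],0],[[0,0,0],[0.002,0.0017,0],0]]'
python3 - <<'E'
from plant import r
from h import *
s=r.get_state();w=r.snapshot('wrist');c=r.snapshot('scene')
b=cv2.resize(c['image'][150:260,220:380],None,fx=2.2,fy=2.2,interpolation=cv2.INTER_CUBIC)
a=w['image'][0:242,150:560]
cv2.imwrite('pics/w4.png',np.hstack([a,b])[:,:,::-1])
E
```

```text
clock: 12.75
tool_pos: [0.442, -0.345, 0.122]
eef_rot: [0.924, -0.383, -0.0, 0.0]
contact_force: [-0.1, -0.0, -1.1]
opening: 0.218
clock: 12.95
tool_pos: [0.4421, -0.3474, 0.122]
eef_rot: [0.924, -0.383, -0.0, 0.0]
contact_force: [1.2, -0.2, -0.9]
opening: 0.22
```

View pics/w4.png

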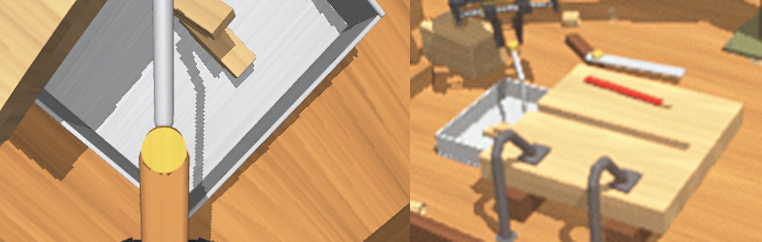

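The groove is empty and at least two blocks are in the tray; the third may be hidden. I'll lift clear, check from above, then return.

```bash
python3 -m pendant '[[[0,0,0],[0,0,-0.01],0],[[0,0,0],[0,0,-0.03],0],[[0,0,0],[0,0,-0.06],0],[[0,0,0],[0,0,-0.095],0],[[0,0,0],[0,0,-0.125],0],[[0,0,0],[0,0,-0.143],0],[[0,0,0],[0,0,-0.15],0]]'
python3 -m pendant '[[[0,0,0.02],[-0.01,-0.012,0],0],[[0,0,0.05],[-0.03,-0.038,0],0],[[0,0,0.1],[-0.054,-0.069,0],0],[[0,0,0.15],[-0.08,-0.101,0],0],[[0,0,0.2],[-0.106,-0.133,0],0],[[0,0,0.25],[-0.132,-0.166,0],0],[[0,0,0.3],[-0.158,-0.199,0],0],[[0,0,0.35],[-0.184,-0.232,0],0],[[0,0,0.4],[-0.21,-0.265,0],0],[[0,0,0.45],[-0.236,-0.298,0],0]]'
python3 - <<'E'
from plant import r
from h import *
s=r.get_state();R=Ro.from_quat(s['eef_rot'])
print(s['tool_pos'],s['eef_rot'])
print((R.inv()*Ro.from_quat([.768,-.640,0,0])).as_rotvec(),R.inv().apply(np.array([.515,.2756,.26])-s['tool_pos']))
c=r.snapshot('top');cv2.imwrite('pics/t5.png',cv2.resize(c['image'][110:240,260:430],None,fx=3,fy=3,interpolation=cv2.INTER_CUBIC)[:,:,::-1])
E
```

```text
clock: 13.75
tool_pos: [0.4432, -0.3469, 0.2748]
eef_rot: [0.924, -0.383, 0.002, 0.0]
contact_force: [0.2, -1.4, -1.8]
opening: 0.219
clock: 14.75
tool_pos: [0.4857, 0.0329, 0.2717]
eef_rot: [0.815, -0.58, -0.001, 0.0]
contact_force: [0.6, 0.4, -0.9]
opening: 0.219
[0.48567199 0.03290325 0.27174049] [ 8.14566369e-01 -5.80069911e-01 -6.10891475e-04  3.94610074e-04]
[0.0013898  0.00043377 0.15184712] [-0.21975353 -0.10710208  0.01171385]
```

View pics/t5.png

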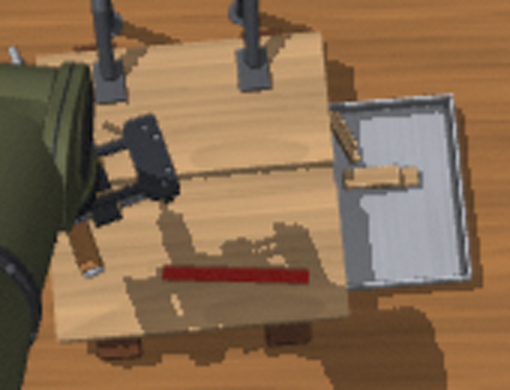

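```bash
python3 -m pendant '[[[0,0,0.03],[-0.036,-0.0175,0.002],0],[[0,0,0.06],[-0.075,-0.037,0.004],0],[[0,0,0.09],[-0.115,-0.056,0.006],0],[[0,0,0.11],[-0.15,-0.073,0.008],0],[[0,0,0.13],[-0.18,-0.088,0.01],0],[[0,0,0.145],[-0.203,-0.099,0.012],0],[[0,0,0.152],[-0.217,-0.106,0.012],0],[[0,0,0.152],[-0.22,-0.107,0.012],0],[[0,0,0.152],[-0.22,-0.107,0.012],0],[[0,0,0.152],[-0.22,-0.107,0.012],0]]'
python3 - <<'E'
from plant import r
from h import *
s=r.get_state();R=Ro.from_quat(s['eef_rot'])
print(s['tool_pos'],s['eef_rot'])
print((R.inv()*Ro.from_quat([.768,-.640,0,0])).as_rotvec(),R.inv().apply(np.array([.515,.2756,.0896])-s['tool_pos']))
d=r.snapshot('wrist');cv2.imwrite('pics/w6.png',d['image'][:330,170:470][:,:,::-1])
E
```

```text
clock: 15.8
tool_pos: [0.5154, 0.2717, 0.2603]
eef_rot: [0.768, -0.641, 0.0, 0.0]
contact_force: [0.5, -0.3, -0.9]
opening: 0.222
[0.51539835 0.27171134 0.26029705] [ 7.67903894e-01 -6.40564810e-01  3.10677980e-04  4.86209217e-04]
[ 0.00034925 -0.00109987 -0.00099085] [-0.00408482 -0.00036507  0.17069254]
```

View pics/w6.png

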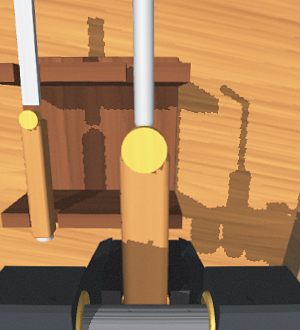

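The rake sits in the hand exactly as it did after pick-up, with the ferrule again at (144,150). I'll lower it into its bay.

```bash
python3 -m pendant '[[[0,0,0],[-0.004,0,0.01],0],[[0,0,0],[-0.004,0,0.035],0],[[0,0,0],[-0.004,0,0.065],0],[[0,0,0],[-0.004,0,0.09],0],[[0,0,0],[-0.004,0,0.11],0],[[0,0,0],[-0.004,0,0.125],0],[[0,0,0],[-0.004,0,0.135],0],[[0,0,0],[-0.004,0,0.14],0],[[0,0,0],[-0.004,0,0.14],0]]'
python3 -m pendant '[[[0,0,0],[0,0,0.004],0],[[0,0,0],[0,0,0.009],0],[[0,0,0],[0,0,0.014],0],[[0,0,0],[0,0,0.019],0],[[0,0,0],[0,0,0.024],0],[[0,0,0],[0,0,0.027],0],[[0,0,0],[0,0,0.029],0],[[0,0,0],[0,0,0.0295],0],[[0,0,0],[0,0,0.0295],0]]'
```

```text
clock: 16.75
tool_pos: [0.5143, 0.2775, 0.1197]
eef_rot: [0.769, -0.64, -0.0, 0.0]
contact_force: [0.4, -0.1, -0.7]
opening: 0.216
clock: 17.65
tool_pos: [0.5146, 0.2778, 0.0906]
eef_rot: [0.769, -0.64, 0.0, -0.0]
contact_force: [-0.2, 0.4, -0.8]
opening: 0.221
```

```bash
python3 -m pendant '[[[0,0,0],[0.001,0,0],0],[[0,0,0],[0.002,0,0.0005],0],[[0,0,0],[0.002,0,0.001],0],[[0,0,0],[0.002,0,0.001],0]]' 
python3 -m pendant '[[[0,0,0],[0,0,0],0.24],[[0,0,0],[0,0,0],0.27],[[0,0,0],[0,0,0],0.32],[[0,0,0],[0,0,0],0.4],[[0,0,0],[0,0,0],0.5],[[0,0,0],[0,0,0],0.6],[[0,0,0],[0,0,0],0.6]]' 
python3 -m pendant '[[[0,0,0],[0,0,-0.01],0.6],[[0,0,0],[0,0,-0.03],0.6],[[0,0,0],[0,0,-0.06],0.6],[[0,0,0],[0,0,-0.09],0.6],[[0,0,0],[0,0,-0.12],0.6],[[0,0,0],[0,0,-0.14],0.6],[[0,0,0],[0,0,-0.155],0.6],[[0,0,0],[0,0,-0.161],0.6],[[0,0,0],[0,0,-0.161],0.6]]'
python3 - <<'E'
from plant import r
from h import *
s=r.get_state();d=r.snapshot('wrist');c=r.snapshot('top')
b=cv2.resize(c['image'][115:225,260:430],None,fx=2.2,fy=2.2,interpolation=cv2.INTER_CUBIC)
a=d['image'][:242,120:420]
cv2.imwrite('pics/w7.png',np.hstack([a,b])[:,:,::-1]);print(s['tool_pos'])
E
```

```text
clock: 18.05
tool_pos: [0.5151, 0.2757, 0.0897]
eef_rot: [0.769, -0.64, 0.0, -0.0]
contact_force: [0.6, -0.5, -0.5]
opening: 0.222
clock: 18.75
tool_pos: [0.5149, 0.2759, 0.0896]
eef_rot: [0.769, -0.64, -0.0, -0.0]
contact_force: [0.3, -1.3, -0.1]
opening: 0.599
clock: 19.65
tool_pos: [0.5152, 0.276, 0.2516]
eef_rot: [0.769, -0.64, 0.0, -0.001]
contact_force: [-0.6, -0.0, -0.4]
opening: 0.601
[0.51520189 0.27595243 0.25162707]
```

View pics/w7.png

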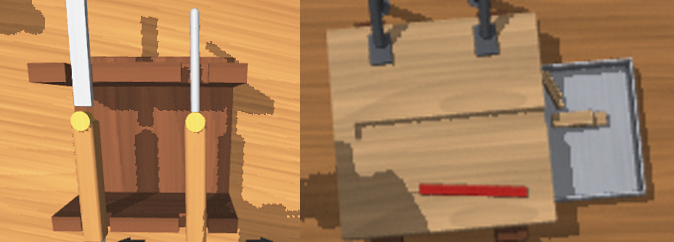

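The rake is back in its bay and the groove is empty. The pictures I can view are used up, so I'll count the tray blocks by size.

Run:
```python
from plant import r
from h import *
c=r.snapshot('top');im=c['image'];h=cv2.cvtColor(im,cv2.COLOR_RGB2HSV)
m=((h[...,0]<25)&(h[...,1]>60)).astype(np.uint8);m[:,:376]=0;m[:145]=0;m[205:]=0;m[:,412:]=0
for k in cv2.findContours(m,0,1)[0]:
    if cv2.contourArea(k)>8:
        q=cast(c,cv2.boxPoints(cv2.minAreaRect(k)),.02);print(cv2.boundingRect(k),np.linalg.norm(q[0]-q[1]),np.linalg.norm(q[1]-q[2]),q.mean(0))
for y in range(160,180,1): print(y,''.join('#' if h[y,x,1]>60 and h[y,x,0]<25 else '.' for x in range(374,418)),h[y,386:410:3,2])
```

```text
(376, 165, 24, 8) 0.07458924727466965 0.023071187990113453 [ 0.55524025 -0.28059317  0.02      ]
(376, 154, 4, 10) 0.029853145414863287 0.009767135595347531 [ 0.58891896 -0.24923754  0.02      ]
160 .####..................................##### [172 172 174 175 171 172 174 171]
161 ..###..................................##### [172 171 173 174 175 174 174 172]
162 ..####..................................#### [171 171 174 173 173 173 174 170]
163 ...###..................................#### [170 170 175 174 174 172 175 171]
164 ........................................#### [170 171 149 174 174 172 174 171]
165 ..............#####.....................#### [178 184 171 137 166 173 175 170]
166 ..#.#####################...............#### [182 183 192 172 177 171 174 171]
167 #########################...............#### [183 180 185 183 183 166 175 170]
168 #########################...............#### [174 174 177 170 173 164 174 171]
169 .#########################..............#### [176 178 179 171 175 165 174 171]
170 .#########################..............#### [184 189 190 177 182 165 174 171]
171 .########################...............#### [129 109 137 150 135 165 173 171]
172 .##############..........................### [ 93  72  89 103 106 167 173 173]
173 .........................................### [ 97 100 100 103 163 170 173 173]
174 .........................................### [104 157 162 161 175 170 172 172]
175 .........................................### [160 170 173 172 175 171 172 171]
176 .........................................### [169 171 173 171 173 169 170 173]
177 .........................................### [171 172 172 173 174 171 170 173]
178 .........................................### [171 171 173 173 173 173 170 172]
179 .........................................### [171 171 172 171 174 172 167 174]
```

```bash
python3 -c "
from plant import r
print(r.finish_job(), r.get_state()['clock'])"
```

```text
the job is handed in; nothing more can be done
the job is handed in; nothing more can be done
```

The groove is cleared and the rake is back in its bay; I handed the job in at about 20 s of the 51 s. I set the rake's tip on the groove floor behind the waste, felt as a light contact of about 2 N. I then eased it up half a millimetre and ran it to the mouth at about 90 mm/s.

- **Rake:** it was let go at the same spot it was picked up from, within about 0.5 mm. The wrist camera shows it lying in its bay, and the gripper is clear above it.
- **Groove and other tools:** the last top picture shows the groove empty. The pencil and chisel look unmoved. I did not recheck the mallet, plane, bevel and square, but the arm stayed clear of them.
- **Forces:** the readings, taken at the end of each move, stayed below 4 N.
- **Waste (less certain):** I never saw all three blocks separately. The tray shows one block partly under the board's edge, and a 75 mm stretch of wood that I take to be two overlapping 60 mm blocks. Nothing showed outside the tray in the pictures I looked at.

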